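# Pack the pendulum tray

## Task

Pack the pendulum kit into the wooden tray for the next lesson. Tip the clear tube so that the rod inside slides part way out of its mouth, lay the tube back down on the cork mat with the rod still in it, then take the rod by its exposed ivory knob, draw it out and lay it in the tray. Put every iron slotted mass, the copper bob and the nickel hanger that you find on the bench into the tray too, in any order; set things down rather than dropping them, and leave the beaker, the wooden block and the jar where they are.

Things in the scene. Friction and masses are not known exactly. Their poses are not given: they have to be found in the camera images.
- tube: clear square plastic tube on the cork mat, 165 mm long (its x axis), 38 x 38 mm outside, bore 28 x 28 mm, 0.13 kg; closed at +x by a blue cap (bore ends 76.5 mm from the origin), open mouth with blue rim at -x, pointing to the robot's right and somewhat towards it. Origin: centre of its underside, z up. Slick inside: tipped mouth down 15 degrees or more, the rod slides.
- tube_mouth (a point): centre of the tube's open mouth (82.5 mm along -x from the origin, 19 mm above the underside), axes as the tube's
- rod: pendulum rod in the tube, 130 mm long (x axis), 23 mm thick, 0.09 kg, steel; its last 34 mm at -x (mouth end) are an ivory bakelite knob. Origin: its centre, on its axis, 16.5 mm above the tube's underside. At the start the knob's end is 12 to 28 mm inside the mouth. It shoots out of a tipped tube unless its end meets something, e.g. the bench with the mouth held low; in a level tube it stays put.
- rod_knob (a point): centre of the knob's end face, 65 mm from the rod's centre along -x
- rod_tail (a point): centre of the rod's brass end face, 65 mm from its centre along +x
- mat: cork mat fixed to the bench, 210 mm long (its x axis) x 90 mm wide x 3 mm thick; origin: centre of its underside; at the start the tube lies along it. The tube has to end lying on it lengthwise, either way round not mattering
- tray: open wooden tray fixed to the bench, 240 mm (x) x 300 mm (y) outside, 32 mm high, walls 8 mm thick; origin: centre of its underside, inner floor 8 mm above it
- mass_a: grey iron slotted mass, a flat disc 60 mm in diameter, 18 mm thick (the black stripe on top is its slot), 0.28 kg; origin: centre of its underside, z up. May be absent
- mass_b: like mass_a. May be absent
- mass_c: smaller grey iron slotted mass, 52 mm in diameter, 18 mm thick, 0.20 kg; origin: centre of its underside, z up. May be absent
- mass_d: like mass_c. May be absent
- bob: copper pendulum bob standing upright, 38 mm in diameter up to 44 mm, tapering to its top at 62 mm, 0.20 kg; origin: centre of its underside, z up. May be absent
- hanger: nickel weight hanger standing upright: base disc 50 mm in diameter and 8 mm thick, stem 11 mm thick up to 68 mm, head 20 mm wide from 68 to 78 mm, 0.15 kg; origin: centre of its underside, z up along the stem. May be absent
- hanger_top (a point): top of the hanger's head, 78 mm above its underside
- beaker: bystander: glass beaker 64 mm in diameter, 75 mm high, beyond the work; leave alone
- wood_block: bystander: dark wooden block 50 x 90 x 40 mm beyond the work; leave alone
- jar: bystander: jar 56 mm in diameter, 70 mm high, beyond the work; leave alone
There are look-alikes about, which are no part of the job. What is shaped like the mass_a but yellow is not meant. Of the things like the tube, leave any that is pink; of the rest the smaller one is meant.

How it is judged:
On the way, in this order (a step that is already met when the one before it is completed fails the run):
1. the tube is tipped mouth down and the knob has slid at least 25 mm out of the mouth, the rod's tail still inside (x of rod_knob in the frame of tube_mouth between -0.12 and -0.025 m and angle between tube's own x axis and vertical below 1.4 rad and z of rod_tail in the frame of tube_mouth between -0.012 and 0.012 m and y of rod_tail in the frame of tube_mouth between -0.012 and 0.012 m), for 0.1 s.
2. the tube lies level on the mat again, the rod's tail is still in it and the fingers have the exposed end of the rod (x of rod_knob in the frame of tube_mouth between -0.125 and -0.02 m and angle between tube's own x axis and vertical between 1.45 and 1.69 rad and z of tube in the frame of mat below 0.012 m and contact force between the fingers and rod above 0.5 N and z of rod_tail in the frame of tube_mouth between -0.012 and 0.012 m and y of rod_tail in the frame of tube_mouth between -0.012 and 0.012 m), for 0.1 s.
3. the rod, in the fingers, is drawn clear of the tube (contact force between the fingers and rod above 0.5 N and distance between rod_tail and tube_mouth above 0.02 m and (x of rod_tail in the frame of tube_mouth below -0.003 m or z of rod_tail in the frame of tube_mouth above 0.03 m)), for 0.1 s.
At the end, for the whole second after the job is handed in: The rod (both ends) and every mass, bob and hanger present lie within the tray's walls, low in it and at rest; the tube lies level and at rest on the mat, along it within 0.35 rad, its centre within 50 mm of the mat's along it and 35 mm across it (x of mass_a in the frame of tray between -0.095 and 0.095 m and y of mass_a in the frame of tray between -0.125 and 0.125 m and z of mass_a in the frame of tray between 0 and 0.045 m and linear speed of each of mass_a, mass_b, mass_c, mass_d, bob, hanger, rod, tube below 0.03 m/s and x of mass_b in the frame of tray between -0.095 and 0.095 m and y of mass_b in the frame of tray between -0.125 and 0.125 m and z of mass_b in the frame of tray between 0 and 0.045 m and x of mass_c in the frame of tray between -0.095 and 0.095 m and y of mass_c in the frame of tray between -0.125 and 0.125 m and z of mass_c in the frame of tray between 0 and 0.045 m and x of mass_d in the frame of tray between -0.095 and 0.095 m and y of mass_d in the frame of tray between -0.125 and 0.125 m and z of mass_d in the frame of tray between 0 and 0.045 m and x of bob in the frame of tray between -0.11 and 0.11 m and y of bob in the frame of tray between -0.14 and 0.14 m and z of bob in the frame of tray between 0 and 0.045 m and x of hanger in the frame of tray between -0.11 and 0.11 m and y of hanger in the frame of tray between -0.14 and 0.14 m and z of hanger in the frame of tray between 0 and 0.045 m and x of hanger_top in the frame of tray between -0.11 and 0.11 m and y of hanger_top in the frame of tray between -0.14 and 0.14 m and z of hanger_top in the frame of tray between 0 and 0.12 m and x of rod_knob in the frame of tray between -0.117 and 0.117 m and y of rod_knob in the frame of tray between -0.147 and 0.147 m and z of rod_knob in the frame of tray between 0 and 0.07 m and x of rod_tail in the frame of tray between -0.117 and 0.117 m and y of rod_tail in the frame of tray between -0.147 and 0.147 m and z of rod_tail in the frame of tray between 0 and 0.07 m and x of tube in the frame of mat between -0.05 and 0.05 m and y of tube in the frame of mat between -0.035 and 0.035 m and z of tube in the frame of mat below 0.01 m and angle between the x axis of tube and the x axis of mat, either way round below 0.35 rad and angle between tube's own z axis and vertical below 0.15 rad); the robot touches nothing.
It fails at once if a bystander (glass beaker, dark wooden block, jar) is pushed more than 3 cm (distance of any of beaker, wood_block, jar from where it was at the start of the episode above 0.03 m).
It fails at once if a piece of the kit is dropped from more than about 6 cm instead of being set down ((linear speed of mass_a above 0.9 m/s and contact force between the fingers and mass_a below 0.05 N and height (world z) of mass_a above 0.025 m) or (linear speed of mass_b above 0.9 m/s and contact force between the fingers and mass_b below 0.05 N and height (world z) of mass_b above 0.025 m) or (linear speed of mass_c above 0.9 m/s and contact force between the fingers and mass_c below 0.05 N and height (world z) of mass_c above 0.025 m) or (linear speed of mass_d above 0.9 m/s and contact force between the fingers and mass_d below 0.05 N and height (world z) of mass_d above 0.025 m) or (linear speed of bob above 0.9 m/s and contact force between the fingers and bob below 0.05 N and height (world z) of bob above 0.025 m) or (linear speed of hanger above 0.9 m/s and contact force between the fingers and hanger below 0.05 N and height (world z) of hanger above 0.025 m) or (linear speed of rod above 0.9 m/s and contact force between the fingers and rod below 0.05 N and height (world z) of rod above 0.025 m and x of rod_tail in the frame of tube_mouth below -0.003 m)).
Of mass_a, mass_b, mass_c, mass_d, bob, hanger only 4 to 6 are there at a start; the rules pass over those that are not, and their reading is None.
At some moment in a run one of mass_a, mass_b, mass_c, mass_d may be knocked a few centimetres aside while the robot is not near it.
It also fails if it takes over 210 s, if anything falls off the work surface, if the arm or the gripper's body presses on something with over 40 N, if the wrist force passes 120 N, or if a joint passes its speed limit or range.

## Robot

A 6-joint arm with a two-finger parallel gripper is mounted at the origin on the work surface. World frame = base frame: x ahead of the robot, y to its left, z up, the work surface at z = 0. Lengths are in m, angles in rad, forces in N, time in s.
With the tool pointing down it reaches from about 0.325 to 0.9 m from the base axis. Payload 6.1 kg.
Tool frame: the origin (TCP) lies midway between the tips of the shut fingers; the grasp point (between the pads) lies 19 mm behind it; z points along the fingers, y is the line along which they close (so a half turn about z gives the same grasp; the last joint's range is limited). The gripper opens to 85 mm and grips with 20 to 120 N. Pads are 22 mm wide; open, the fingers measure 114 mm over their backs; the gripper's body (76 mm by 85 mm) begins 54 mm behind the grasp point. The pads swing forward as they close: fully open they stand 13 mm farther back than shut.
Start: joints at [-1.339, 0.22, 1.526, -0, 1.395, -0.126], TCP at [0.219, -0.585, 0.231] pointing down, gripper open.
Joint ranges: [-2.98, 2.98], [-0.91, 2.08], [0.09, 2.57], [-1.24, 4.39], [0.2, 2.65], [-2.68, 2.68]. Speed limits (rad/s): [2.57, 2.57, 3.01, 3.14, 3.14, 3.14].

## Interface

Orientations are given as a rotation vector (axis times angle).
In Python, from bench import ctrl gives the robot as it stands. The module is installed in compiled form; this text tells all that it offers.
- The arm moves only by the tool jog_arm, never from a script. Its argument "commands" is a list of rows, each an object with "travel": the shift along the tool's x, y, z in mm, a list of three; "rotation": the turn, a rotation vector about the tool's x, y, z in degrees, a list of three. A call has 1 to 8 rows; each row shifts and turns the commanded pose from where the row before left it, along the tool's axes as they then stand; what a row does not reach is not made up. A row lasts 1/10 s, in which the tool goes at most 50 mm and 8.59 degrees, less where a joint would pass 70% of its speed; a pose out of reach is approached as far as the arm can. A call is refused whole if a number of a shift passes 50 or a number of a turn 8.59, either way. A call with a gripper value outside its range is refused whole. "jaw" is the opening in per cent of the stroke, from 0 (shut) to 100 (fully open), set as the call begins (left out, the last holds). The fingers move at their own pace and stop on an object; the grip force is fixed at half the most. Time passes only in rows, so rows that do not move let the fingers close. It gives the time, the measured TCP pose, the force, the opening and the grip force at its end, in the units of the state.
- ctrl.read_state(): the state, without advancing time (a new reading comes with each control period).
- ctrl.camera(name): name is "side" or "top" or "wrist"; returns the picture (480x640x3 uint8, red, green, blue); there is no depth.
- ctrl.camera_params(name): a dict with "mtx" (3x3 intrinsics, pixels), "rvec" (rotation vector, rad) and "tvec" (3), from world to camera coordinates, as OpenCV has them. Camera axes: x right, y down, z forward; pixel columns grow to the right and rows downward; lengths in m; the calibration is good to about 2 mm. A picture is of the moment at which its call begins: read the wrist's pose just before it. camera_params takes no time and is no camera call; for the wrist camera it gives the pose at the moment of the call.
- ctrl.hand_in(): hands the job in; it is judged then, once.
The state is a dict: "clock": time; "joint_positions": joint angles; "joint_velocities": joint speeds; "joint_torque": joint torques, N m; "eef_pos": TCP position; "ee_rot": TCP orientation; "wrist_force": force on the tool from outside, world axes, zero at the start; "moment": the same for the moment, N m; "width": opening from 0.0 (shut) to 1.0 (fully open); "gripper_force": force on a finger pad.
Only numpy, scipy, OpenCV 4.12 (cv2) and the standard library are available. Lean on these libraries where they do the work, as an engineer would, in place of code of your own. Each camera call takes 0.05 s, during which the arm holds its last target. There are 200 camera calls.

## Working session

There is one attempt and no reset: what is moved stays moved. The work goes in short steps, Python scripts to look and compute and a tool call to move; the robot and the scene stay as the last step left them, time stands still between calls to the robot, and variables do not carry over. Pictures are saved under pics/ and viewed, at most 14 in all, crops included, and the job is handed in when it is done.

Besides the shell and the picture viewer there is one more tool, called after "Call:" as a command line: name --argument value ..., lists and objects as JSON in quotes. jog_arm: Moves the arm, as the interface text tells. Its arguments: {"type":"object","properties":{"commands":{"type":"array","items":{"type":"object","properties":{"travel":{"type":"array","items":{"type":"number"}},"rotation":{"type":"array","items":{"type":"number"}}}}},"jaw":{"type":"number"}},"required":["commands"]}

```bash
mkdir -p pics; cat > h.py <<'E'
import numpy as np, cv2
from scipy.spatial.transform import Rotation as R
from bench import ctrl
def snap(cam,fn,crop=None,scale=1):
    p=ctrl.camera_params(cam); im=ctrl.camera(cam)[:,:,::-1].copy()
    cv2.imwrite('pics/raw_'+fn,im)
    if crop: x0,y0,x1,y1=crop; im=im[y0:y1,x0:x1]
    im=cv2.resize(im,None,fx=scale,fy=scale,interpolation=cv2.INTER_CUBIC)
    cv2.imwrite('pics/'+fn,im); return p
def px2w(p,uv,z):
    K=np.array(p['mtx']);Rm=cv2.Rodrigues(np.array(p['rvec'],float))[0];t=np.array(p['tvec'],float).ravel()
    o=-Rm.T@t; d=Rm.T@np.linalg.inv(K)@np.array([uv[0],uv[1],1.]); return o+d*(z-o[2])/d[2]
def w2px(p,X):
    return cv2.projectPoints(np.array(X,float).reshape(-1,3),np.array(p['rvec'],float),np.array(p['tvec'],float),np.array(p['mtx']),None)[0].reshape(-1,2)
def rel(target,Rt=None):
    "shift in tool axes (mm) and rotation (deg) to reach target TCP"
    s=ctrl.read_state(); Rc=R.from_rotvec(s['ee_rot']); d=Rc.inv().apply(np.array(target)-s['eef_pos'])*1000
    r=None if Rt is None else np.degrees((Rc.inv()*Rt).as_rotvec()); return np.round(d,1),None if r is None else np.round(r,1)
E
python3 - <<'E'
from h import *
for c in('top','side'):
    p=snap(c,c+'1.png',scale=1.25); print(c,p, px2w(p,(320,240),0))
s=ctrl.read_state();print(s)
E
```

```text
top {'mtx': array([[458.61186281,   0.        , 319.4671418 ],
       [  0.        , 458.61186281, 238.66589231],
       [  0.        ,   0.        ,   1.        ]]), 'rvec': array([ 2.20812315, -2.16574055,  0.05814712]), 'tvec': array([0.09571074, 0.5812424 , 0.99326121])} [0.57739182 0.10584642 0.        ]
side {'mtx': array([[597.60287127,   0.        , 313.05945555],
       [  0.        , 597.60287127, 236.33438239],
       [  0.        ,   0.        ,   1.        ]]), 'rvec': array([ 1.02601407, -2.44733686,  0.98378597]), 'tvec': array([0.47563563, 0.25454661, 1.11984518])} [0.57282452 0.08543046 0.        ]
{'clock': 0.1, 'joint_positions': array([-1.33910000e+00,  2.21162265e-01,  1.52751957e+00, -3.01230675e-05,
        1.39469712e+00, -1.26102869e-01]), 'joint_velocities': array([-0.00210275, -0.00222771, -0.00158942,  0.00034436, -0.00116719,
       -0.00158707]), 'joint_torque': array([ 1.07351443e-03, -4.98248148e+01, -3.90545404e+01, -2.68959229e-04,
        5.68558593e-03,  1.64207694e-05]), 'eef_pos': array([ 0.21874025, -0.58487877,  0.23028724]), 'ee_rot': array([-3.08969787e+00, -5.58727536e-01,  1.94476881e-04]), 'wrist_force': array([ 0.79753335, -0.45953967,  0.40405561]), 'moment': array([ 0.0034949 , -0.0056618 ,  0.03067644]), 'gripper_force': 0.0, 'width': 1.0009099604632894}
```

View pics/top1.png

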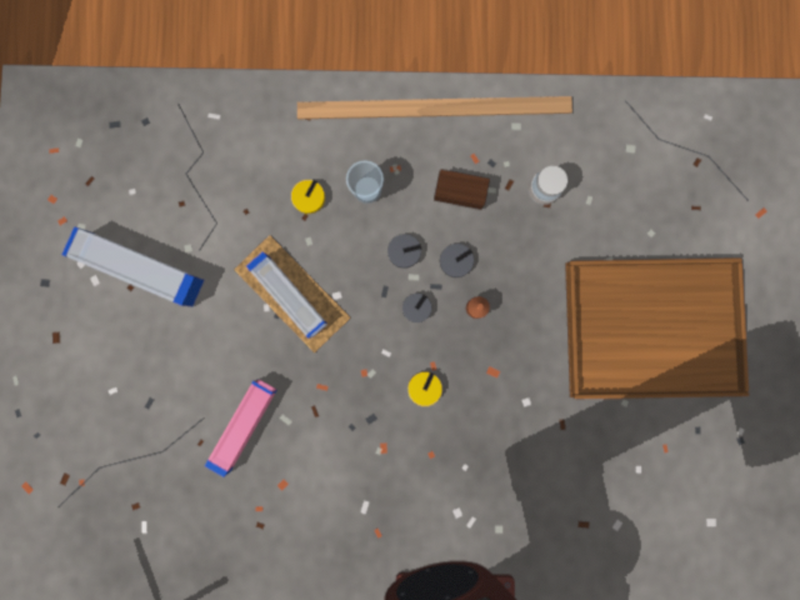

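View pics/side1.png

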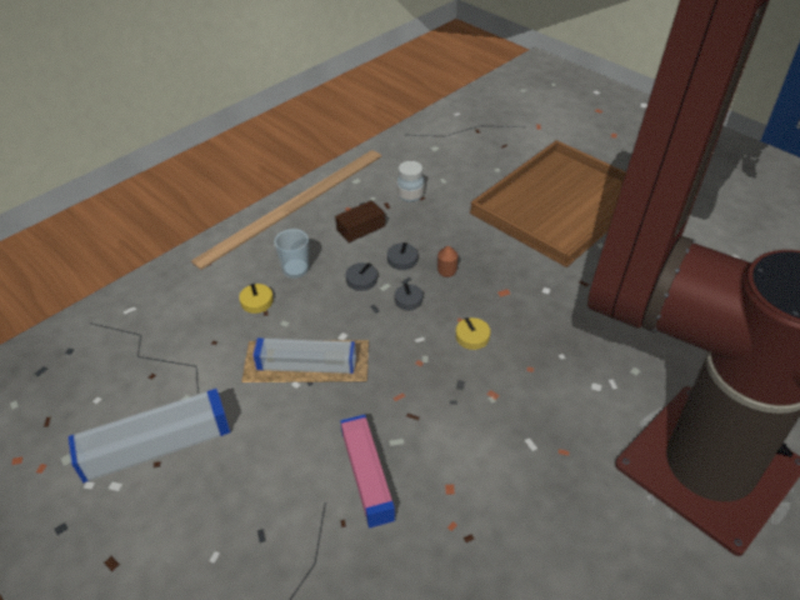

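```bash
python3 - <<'E'
from h import *
im=cv2.imread('pics/raw_top1.png')
cv2.imwrite('pics/c1.png',cv2.resize(im[180:290,180:310],None,fx=5,fy=5,interpolation=cv2.INTER_CUBIC))
cv2.imwrite('pics/c2.png',cv2.resize(im[180:270,300:400],None,fx=5,fy=5,interpolation=cv2.INTER_CUBIC))
p=ctrl.camera_params('top')
for n,uv,z in [('m1',(406,250),.018),('m2',(457,259),.018),('m3',(418,306),.018),('bobtop',(477,307),.05),('tray tl',(567,262),.032),('tr',(743,257),.032),('bl',(573,397),.032),('br',(748,396),.032)]:
    print(n,px2w(p,np.array(uv)/1.25,z).round(4))
E
```

```text
m1 [0.6653 0.0968 0.018 ]
m2 [0.651  0.0063 0.018 ]
m3 [0.5664 0.0738 0.018 ]
bobtop [ 0.5651 -0.026   0.05  ]
tray tl [ 0.6474 -0.1841  0.032 ]
tr [ 0.6619 -0.4896  0.032 ]
bl [ 0.4144 -0.1948  0.032 ]
br [ 0.4222 -0.4942  0.032 ]
```

View pics/c1.png

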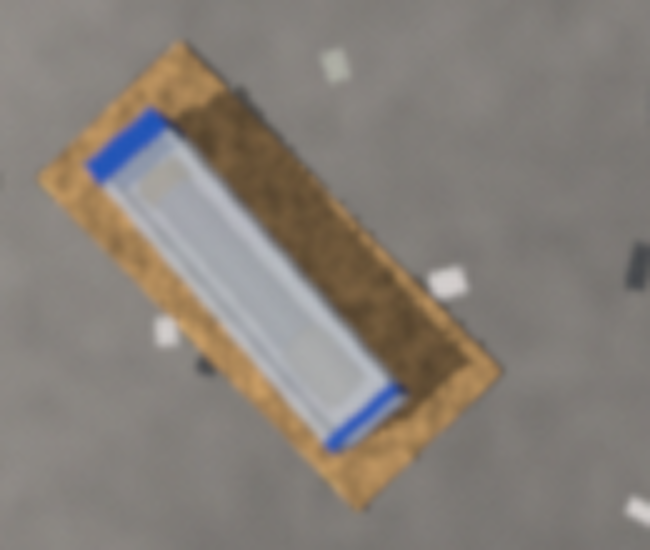

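View pics/c2.png

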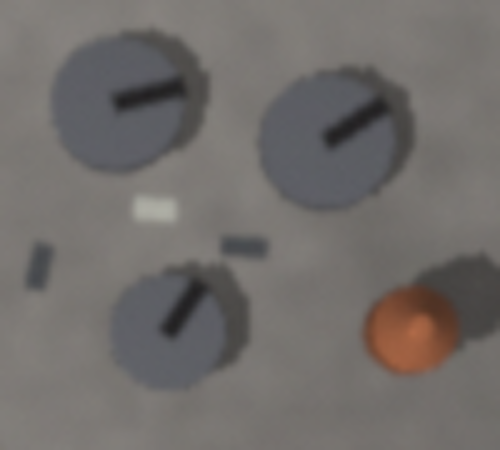

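The kit's tube is the small clear one on the mat, at (287,293) in the top view. The alternatives are the big clear tube at (130,265) and the pink one at (240,428). The grey masses are at (406,250), (457,259) and (418,306), with yellow look-alikes at (308,196) and (425,389). The bob is at (477,307), and I see no hanger. The crop shows the tube's top corners at (88,165), (155,108), (328,440) and (402,385), with the mouth at the lower right.

```bash
python3 - <<'E'
from h import *
p=ctrl.camera_params('top')
f=lambda u,v,z,o:px2w(p,np.array([u/5+o[0],v/5+o[1]]),z)
o=(180,180)
m=[f(*c,.003,o) for c in[(182,42),(40,178),(358,508),(502,370)]]
print('mat',np.mean(m,0).round(4),[np.linalg.norm(m[i]-m[i-1]).round(4) for i in range(4)])
t=[f(*c,.041,o) for c in[(155,108),(88,165),(328,444),(404,386)]]
print('tube',np.mean(t,0).round(4),[np.linalg.norm(t[i]-t[i-1]).round(4) for i in range(4)])
for q in(m,t):
    d=(q[2]+q[3]-q[0]-q[1]); print('axis to mouth deg',np.degrees(np.arctan2(d[1],d[0])).round(2))
o=(300,180)
for n,e in[('m1',(51,184,35,173)),('m2',(258,397,70,211)),('m3',(110,226,270,390))]:
    a,b,c,d=e; print(n,f((a+b)/2,(c+d)/2,.016,o).round(4),np.linalg.norm(f(a,c,.018,o)-f(b,c,.018,o)).round(4))
print('bob',f(421,325,.06,o).round(4),f(412,332,.035,o).round(4))
s=ctrl.read_state();print(R.from_rotvec(s['ee_rot']).as_matrix().round(3))
E
```

```text
mat [0.5854 0.2989 0.003 ] [np.float64(0.2074), np.float64(0.0882), np.float64(0.2067), np.float64(0.0886)]
tube [0.582  0.3029 0.041 ] [np.float64(0.1625), np.float64(0.038), np.float64(0.1601), np.float64(0.0409)]
axis to mouth deg -134.47
axis to mouth deg -137.25
m1 [0.6638 0.0997 0.016 ] 0.059
m2 [0.6492 0.0063 0.016 ] 0.0616
m3 [0.5638 0.0755 0.016 ] 0.0512
bob [ 0.566  -0.0302  0.06  ] [ 0.5641 -0.0296  0.035 ]
[[ 0.937  0.35  -0.   ]
 [ 0.35  -0.937  0.002]
 [ 0.    -0.002 -1.   ]]
```

```bash
python3 - <<'E'
from h import *
print(rel([.582,.303,.22]))
E
```

```text
(array([ 651.2, -704.4,   11.7]), None)
```

Call:
jog_arm --commands '[{"travel": [20,-22,0]},{"travel": [33,-35,0]},{"travel": [33,-35,0]},{"travel": [33,-35,0]},{"travel": [33,-35,0]},{"travel": [33,-35,0]},{"travel": [33,-35,0]},{"travel": [33,-35,0]}]' --jaw 100

```text
validation failed for argument at $.co...
```

Call:
jog_arm --commands '[{"travel": [33,-35,0]},{"travel": [33,-35,0]},{"travel": [33,-35,0]},{"travel": [33,-35,0]},{"travel": [33,-35,0]},{"travel": [33,-35,0]},{"travel": [33,-35,0]},{"travel": [33,-35,0]}]'

```text
validation failed for argument at $.co...
```

Call:
jog_arm --commands '[{"travel": [33,-35,0]},{"travel": [33,-35,0]},{"travel": [33,-35,0]},{"travel": [20,-32,10]},{"travel": [0,0,0],"rotation": [0,0,-7.5]},{"travel": [0,0,0],"rotation": [0,0,-7.5]},{"travel": [0,0,0],"rotation": [0,0,-7.5]},{"travel": [0,0,0]}]'

```text
validation failed for argument at $.co...
```

```bash
python3 - <<'E'
from h import *
print(ctrl.read_state()['joint_positions'].round(3),rel([.582,.303,.22],R.from_matrix([[.731,.682,0],[.682,-.731,0],[0,0,-1]])))
p=snap('wrist','w1.png'); print(p['tvec'])
for a in(-82.5,0,82.5):
  X=np.array([.582,.303,.041])+a/1000*np.array([.731,.682,0]); print(a,w2px(p,X))
E
```

```text
[-1.339  0.221  1.528 -0.     1.395 -0.126] (array([ 651.2, -704.4,   11.7]), array([ -0.1,  -0. , -22.5]))
[-0.62436094 -0.03422733  0.37710553]
-82.5 [[-1001.59220624  -898.76389799]]
0 [[-1234.78522007 -1201.71915717]]
82.5 [[-1533.61122312 -1589.9422335 ]]
```

View pics/w1.png

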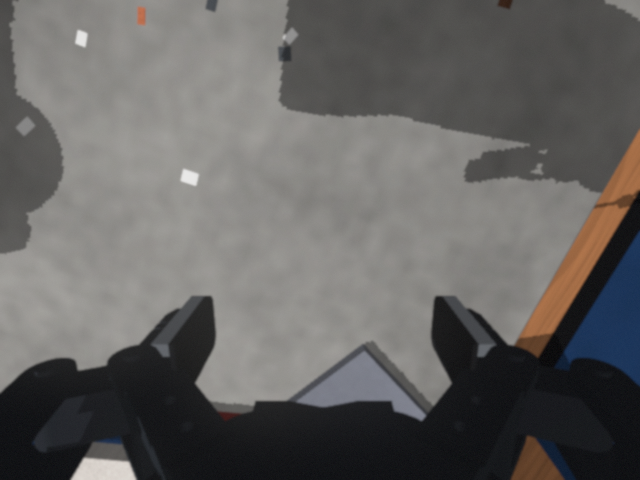

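The move was refused in validation, so the arm is still at the start and this picture shows only bench. Each row probably needs both keys.

Call:
jog_arm --commands '[{"travel": [20,-22,0],"rotation": [0,0,0]},{"travel": [33,-35,0],"rotation": [0,0,0]},{"travel": [33,-35,0],"rotation": [0,0,0]},{"travel": [33,-35,0],"rotation": [0,0,0]},{"travel": [33,-35,0],"rotation": [0,0,0]},{"travel": [33,-35,0],"rotation": [0,0,0]},{"travel": [33,-35,0],"rotation": [0,0,0]},{"travel": [33,-35,0],"rotation": [0,0,0]}]' --jaw 100

```text
clock: 0.95
eef_pos: [0.3607, -0.2455, 0.2312]
ee_rot: [3.092, 0.558, 0.0]
wrist_force: [0.1, 0.1, -0.6]
width: 0.999
gripper_force: 0.0
```

Call:
jog_arm --commands '[{"travel": [33,-36,0],"rotation": [0,0,0]},{"travel": [33,-36,0],"rotation": [0,0,0]},{"travel": [33,-36,0],"rotation": [0,0,0]},{"travel": [33,-36,0],"rotation": [0,0,0]},{"travel": [33,-36,0],"rotation": [0,0,0]},{"travel": [33,-36,0],"rotation": [0,0,0]},{"travel": [33,-36,0],"rotation": [0,0,0]},{"travel": [33,-36,0],"rotation": [0,0,0]}]'

```text
clock: 1.75
eef_pos: [0.5072, 0.1169, 0.2312]
ee_rot: [3.091, 0.56, 0.0]
wrist_force: [1.7, -1.1, 0.1]
width: 0.997
gripper_force: 0.0
```

Call:
jog_arm --commands '[{"travel": [33,-36,0],"rotation": [0,0,0]},{"travel": [33,-36,0],"rotation": [0,0,0]},{"travel": [33,-37,0],"rotation": [0,0,0]},{"travel": [33,-37,0],"rotation": [0,0,0]},{"travel": [0,0,0],"rotation": [0,0,-7.5]},{"travel": [0,0,0],"rotation": [0,0,-7.5]},{"travel": [0,0,0],"rotation": [0,0,-7.5]},{"travel": [0,0,0],"rotation": [0,0,0]}]'

```text
clock: 2.55
eef_pos: [0.5791, 0.2979, 0.2306]
ee_rot: [-2.922, -1.154, 0.002]
wrist_force: [-0.5, 0.8, -0.1]
width: 1.004
gripper_force: 0.0
```

```bash
python3 - <<'E'
from h import *
print(ctrl.read_state()['joint_positions'].round(3),rel([.582,.303,.22],R.from_matrix([[.731,.682,0],[.682,-.731,0],[0,0,-1]])))
p=snap('wrist','w2.png'); print(p['tvec'])
for a in(-82.5,0,82.5):
  X=np.array([.582,.303,.041])+a/1000*np.array([.731,.682,0]); print(a,w2px(p,X))
E
```

```text
[ 0.354  0.284  1.452 -0.     1.407  1.173] (array([ 5.6, -1.7, 10.6]), array([-0. ,  0.1,  0.1]))
[-0.17870013  0.56915872  0.54471062]
-82.5 [[320.80686769 290.66353814]]
0 [[320.82891893 208.08888906]]
82.5 [[320.85407299 113.89521512]]
```

View pics/w2.png

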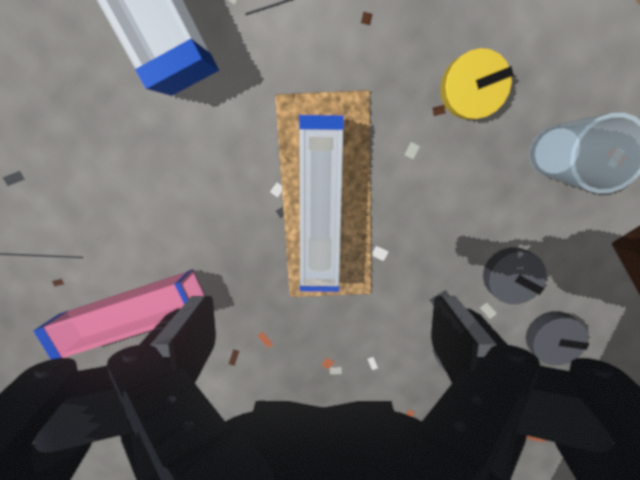

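Call:
jog_arm --commands '[{"travel": [5.6,-1.7,40],"rotation": [0,0,0]},{"travel": [0,0,45],"rotation": [0,0,0]},{"travel": [0,0,45],"rotation": [0,0,0]},{"travel": [0,0,40],"rotation": [0,0,0]},{"travel": [0,0,30],"rotation": [0,0,0]},{"travel": [0,0,20],"rotation": [0,0,0]},{"travel": [0,0,7],"rotation": [0,0,0]},{"travel": [0,0,0],"rotation": [0,0,0]}]'

```text
clock: 3.4
eef_pos: [0.5815, 0.3024, 0.0032]
ee_rot: [-2.924, -1.148, 0.003]
wrist_force: [-0.6, -0.6, -0.2]
width: 1.001
gripper_force: 0.0
```

Call:
jog_arm --commands '[{"travel": [0,0,0],"rotation": [0,0,0]},{"travel": [0,0,0],"rotation": [0,0,0]},{"travel": [0,0,0],"rotation": [0,0,0]},{"travel": [0,0,0],"rotation": [0,0,0]},{"travel": [0,0,0],"rotation": [0,0,0]},{"travel": [0,0,0],"rotation": [0,0,0]},{"travel": [0,0,0],"rotation": [0,0,0]}]' --jaw 0

```text
clock: 4.1
eef_pos: [0.5835, 0.3034, 0.006]
ee_rot: [-2.923, -1.151, -0.004]
wrist_force: [-1.0, -0.7, 6.1]
width: 0.431
gripper_force: 61.6
```

Call:
jog_arm --commands '[{"travel": [0,0,-10],"rotation": [0,0,0]},{"travel": [0,0,-29],"rotation": [0,0,0]},{"travel": [0,0,0],"rotation": [0,7.5,0]},{"travel": [0,0,0],"rotation": [0,7.5,0]},{"travel": [0,0,0],"rotation": [0,7,0]},{"travel": [0,0,0],"rotation": [0,0,0]},{"travel": [0,0,0],"rotation": [0,0,0]}]'

```text
clock: 4.8
eef_pos: [0.5817, 0.3023, 0.0432]
ee_rot: [-2.75, -1.082, -0.529]
wrist_force: [0.3, 0.1, -2.1]
width: 0.434
gripper_force: 61.5
```

```bash
python3 - <<'E'
from h import *
s=ctrl.read_state();print(s['eef_pos'],R.from_rotvec(s['ee_rot']).as_matrix().round(3))
snap('top','t3.png')
for c in('side',):
    p=ctrl.camera_params(c);u=w2px(p,[.5,.24,.02])[0].astype(int);print(u)
    x0,y0=max(u[0]-90,0),max(u[1]-75,0);snap(c,'s3.png',(x0,y0,x0+200,y0+150),4);print(x0,y0)
E
```

```text
[0.58174041 0.30232516 0.0432196 ] [[ 0.68   0.681  0.271]
 [ 0.632 -0.732  0.254]
 [ 0.371 -0.001 -0.928]]
[291 288]
201 213
```

View pics/s3.png

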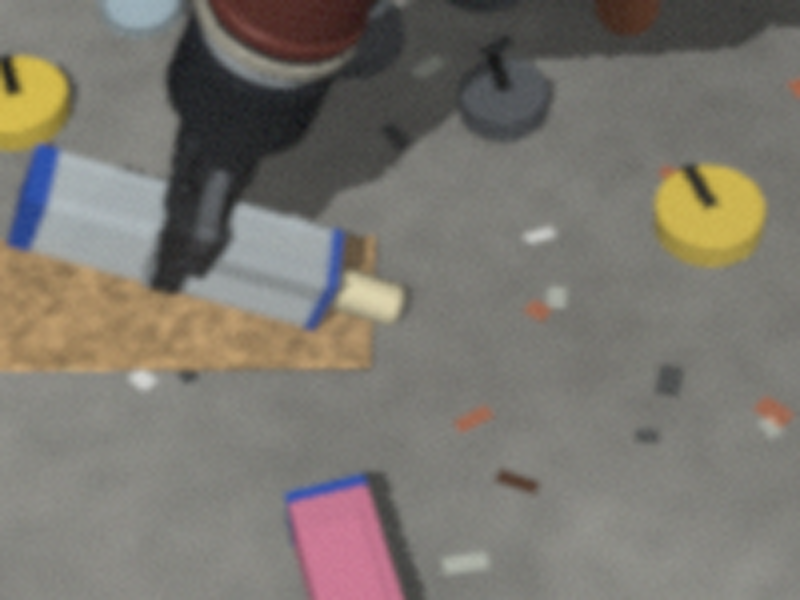

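The ivory knob is out, from about (340,285) to (403,305) in the crop, or roughly 33 mm. I'll raise it slightly for a few mm more.

Call:
jog_arm --commands '[{"travel": [1,0,-2],"rotation": [0,0,0]},{"travel": [0.5,0,-2],"rotation": [0,0,0]},{"travel": [0,0,0],"rotation": [0,0,0]},{"travel": [0,0,0],"rotation": [0,0,0]}]'

```text
clock: 5.3
eef_pos: [0.5827, 0.3031, 0.0479]
ee_rot: [-2.748, -1.083, -0.535]
wrist_force: [0.4, 0.8, -1.5]
width: 0.436
gripper_force: 61.5
```

```bash
python3 - <<'E'
from h import *
snap('side','s4.png',(251,263,351,338),6)
E
```

```text
(no output)
```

View pics/s4.png

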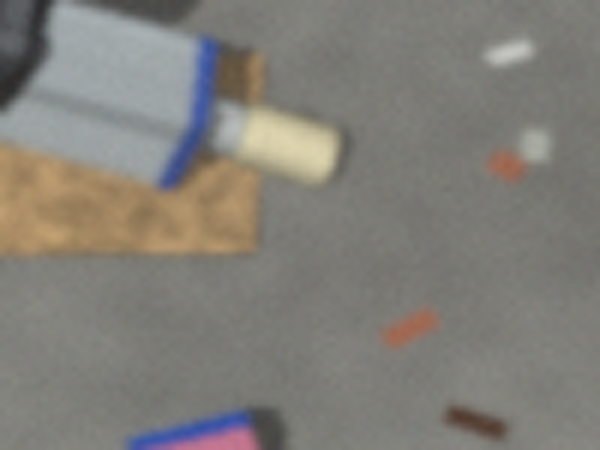

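Call:
jog_arm --commands '[{"travel": [0,0,0],"rotation": [0,-7.5,0]},{"travel": [0,0,0],"rotation": [0,-7.5,0]},{"travel": [0,0,0],"rotation": [0,-7,0]},{"travel": [0,0,10],"rotation": [0,0,0]},{"travel": [0,0,14],"rotation": [0,0,0]},{"travel": [0,0,9],"rotation": [0,0,0]},{"travel": [0,0,4],"rotation": [0,0,0]},{"travel": [0,0,0],"rotation": [0,0,0]}]'

```text
clock: 6.15
eef_pos: [0.5806, 0.3017, 0.0089]
ee_rot: [-2.923, -1.15, 0.004]
wrist_force: [-0.6, -0.3, -2.3]
width: 0.435
gripper_force: 61.5
```

```bash
python3 - <<'E'
from h import *
s=ctrl.read_state();print(s['eef_pos'],s['wrist_force'],rel(s['eef_pos'],R.from_matrix([[.731,.682,0],[.682,-.731,0],[0,0,-1]])))
snap('side','s5.png',(201,223,351,338),5)
E
```

```text
[0.58064091 0.30169938 0.00890124] [-0.55668665 -0.30667718 -2.31204653] (array([0., 0., 0.]), array([-0.1,  0.1, -0.1]))
```

View pics/s5.png

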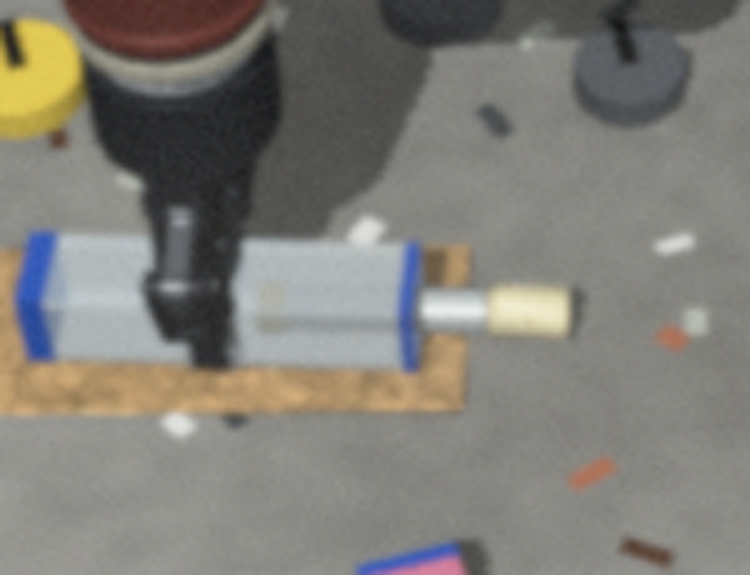

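Call:
jog_arm --commands '[{"travel": [0,0,1.5],"rotation": [0,0,0]},{"travel": [0,0,1],"rotation": [0,0,0]},{"travel": [0,0,0],"rotation": [0,0,0]}]'

```text
clock: 6.5
eef_pos: [0.5825, 0.3029, 0.0085]
ee_rot: [-2.923, -1.151, -0.001]
wrist_force: [-0.1, -0.3, -2.4]
width: 0.441
gripper_force: 61.5
```

Call:
jog_arm --commands '[{"travel": [0,0,0],"rotation": [0,0,0]},{"travel": [0,0,0],"rotation": [0,0,0]},{"travel": [0,0,0],"rotation": [0,0,0]},{"travel": [0,0,0],"rotation": [0,0,0]},{"travel": [0,0,0],"rotation": [0,0,0]},{"travel": [0,0,-20],"rotation": [0,0,0]},{"travel": [0,0,-40],"rotation": [0,0,0]},{"travel": [0,0,-20],"rotation": [0,0,0]}]' --jaw 100

```text
clock: 7.3
eef_pos: [0.5836, 0.3033, 0.0911]
ee_rot: [2.923, 1.151, 0.005]
wrist_force: [1.1, 0.5, 0.6]
width: 1.003
gripper_force: 0.0
```

```bash
python3 - <<'E'
from h import *
p=snap('wrist','w6.png');s=ctrl.read_state()
u=np.array([-.731,-.682,0]);
for n in(0,82.5,140): print(n,w2px(p,np.array([.5806,.3017,.0195])+n/1000*u))
E
```

```text
0 [[321.04679533 258.10087103]]
82.5 [[321.17004726 373.69104693]]
140 [[321.24383907 442.89570255]]
```

View pics/w6.png

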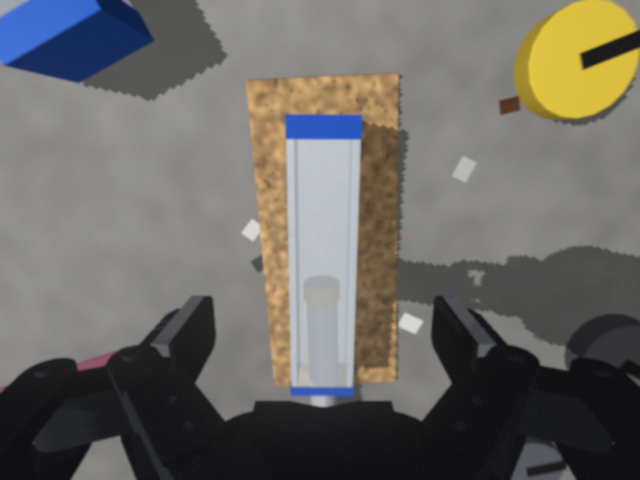

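```bash
python3 - <<'E'
from h import *
p=ctrl.camera_params('wrist'); p2=ctrl.camera_params('side')
M=px2w(p,(322.5,388.5),.041); C=px2w(p,(324,114),.041); print('mouth',M,'cap',C,np.linalg.norm(M-C))
d=(M-C)[:2]; print(np.degrees(np.arctan2(d[1],d[0])))
K=px2w(p2,(201+571/5,223+312/5),.0195); print('knob end side',K, 'p',np.linalg.norm((K-M)[:2]))
print('tail',px2w(p,(321.5,290),.025)) 
d=d/np.linalg.norm(d); K=M+np.r_[d,0]*.061
G=M+np.r_[d,0]*.044; print('grasp',G, rel([G[0],G[1],.091]))
E
```

```text
mouth [0.52483665 0.24730514 0.041     ] cap [0.64481889 0.35822361 0.041     ] 0.16339719596867164
-137.24793353683958
knob end side [0.47226365 0.19818644 0.0195    ] p 0.07194837344728408
tail [0.56813243 0.28850333 0.025     ]
grasp [0.49252754 0.21743675 0.041     ] (array([-1.271e+02, -1.000e-01,  2.700e+00]), None)
```

Call:
jog_arm --commands '[{"travel": [-34,0,0],"rotation": [0,0,0]},{"travel": [-46,0,0],"rotation": [0,0,0]},{"travel": [-46,0,0],"rotation": [0,0,0]},{"travel": [-10,0,0],"rotation": [0,0,0]},{"travel": [0,0,30],"rotation": [0,0,0]},{"travel": [0,0,30],"rotation": [0,0,0]},{"travel": [0,0,20],"rotation": [0,0,0]},{"travel": [0,0,5],"rotation": [0,0,0]}]' --jaw 60

```text
clock: 8.15
eef_pos: [0.481, 0.2096, 0.0006]
ee_rot: [-2.923, -1.151, 0.006]
wrist_force: [-0.1, 0.8, 0.3]
width: 0.6
gripper_force: 0.0
```

```bash
python3 - <<'E'
from h import *
print(ctrl.read_state()['eef_pos'],ctrl.read_state()['wrist_force'])
snap('side','s7.png',(201,223,351,338),5)
E
```

```text
[0.48104139 0.20961633 0.00058517] [-0.05970996  0.77483823  0.28175197]
```

View pics/s7.png

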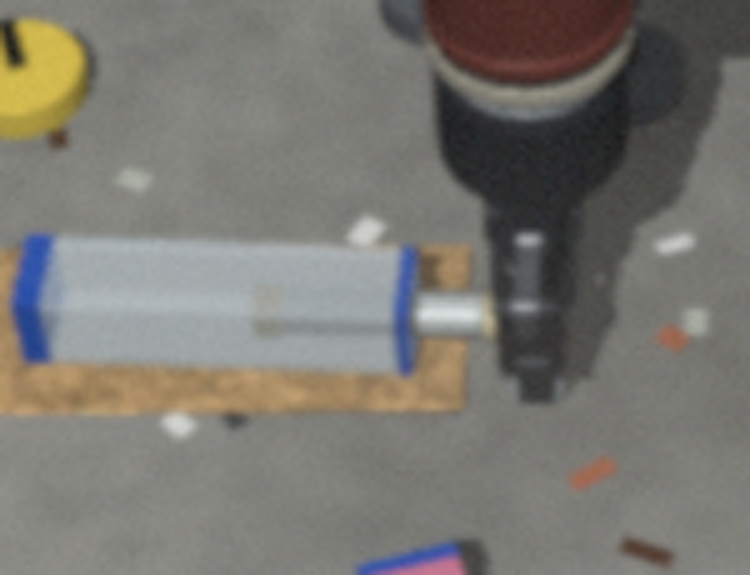

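Call:
jog_arm --commands '[{"travel": [0,0,-4],"rotation": [0,0,0]},{"travel": [0,0,0],"rotation": [0,0,0]},{"travel": [0,0,0],"rotation": [0,0,0]},{"travel": [0,0,0],"rotation": [0,0,0]},{"travel": [0,0,0],"rotation": [0,0,0]},{"travel": [0,0,0],"rotation": [0,0,0]},{"travel": [0,0,0],"rotation": [0,0,0]},{"travel": [0,0,0],"rotation": [0,0,0]}]' --jaw 0

```text
clock: 9.0
eef_pos: [0.4836, 0.2103, 0.0077]
ee_rot: [2.923, 1.151, 0.003]
wrist_force: [2.5, 0.4, 4.9]
width: 0.246
gripper_force: 59.1
```

Call:
jog_arm --commands '[{"travel": [0,0,0],"rotation": [0,0,0]},{"travel": [-8,0,0],"rotation": [0,0,0]},{"travel": [-15,0,0],"rotation": [0,0,0]},{"travel": [-18,0,0],"rotation": [0,0,0]},{"travel": [-20,0,0],"rotation": [0,0,0]},{"travel": [-20,0,0],"rotation": [0,0,0]},{"travel": [-15,0,0],"rotation": [0,0,0]},{"travel": [-6,0,0],"rotation": [0,0,0]}]'

```text
clock: 9.8
eef_pos: [0.4044, 0.1392, 0.0054]
ee_rot: [-2.922, -1.151, 0.009]
wrist_force: [0.2, -0.0, -1.5]
width: 0.248
gripper_force: 58.7
```

```bash
python3 - <<'E'
from h import *
s=ctrl.read_state();print(s['eef_pos'],s['wrist_force'],s['width'],s['joint_positions'].round(2))
snap('side','s8.png',(201,203,441,383),3.3)
E
```

```text
[0.40442041 0.13919868 0.00539863] [ 0.16211379 -0.00976593 -1.45436596] 0.24837771428046704 [ 0.15  0.07  2.18 -0.    0.9   0.97]
```

View pics/s8.png

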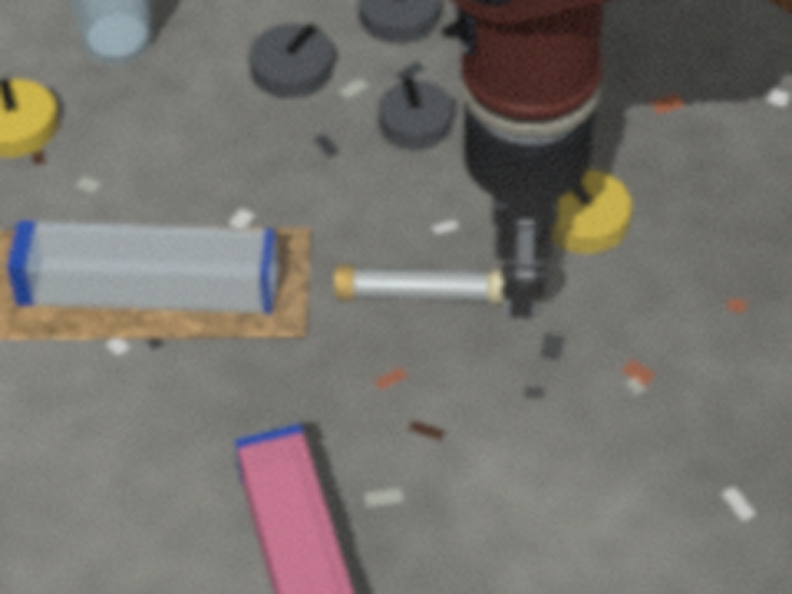

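Call:
jog_arm --commands '[{"travel": [0,0,-15],"rotation": [0,0,0]},{"travel": [0,0,-35],"rotation": [0,0,0]},{"travel": [0,0,-40],"rotation": [0,0,0]},{"travel": [0,0,-25],"rotation": [0,0,0]},{"travel": [-15,20,0],"rotation": [0,0,0]},{"travel": [-25,35,0],"rotation": [0,0,0]},{"travel": [-28,39,0],"rotation": [0,0,0]},{"travel": [-28,39,0],"rotation": [0,0,0]}]'

```text
clock: 10.65
eef_pos: [0.4286, -0.0234, 0.122]
ee_rot: [-2.922, -1.154, 0.0]
wrist_force: [1.6, 0.4, -0.1]
width: 0.245
gripper_force: 58.9
```

Call:
jog_arm --commands '[{"travel": [-28,39,0],"rotation": [0,0,0]},{"travel": [-28,39,0],"rotation": [0,0,0]},{"travel": [-28,39,0],"rotation": [0,0,0]},{"travel": [-28,39,0],"rotation": [0,0,0]},{"travel": [-28,39,0],"rotation": [0,0,0]},{"travel": [-25,35,0],"rotation": [0,0,0]},{"travel": [-20,28,0],"rotation": [0,0,0]},{"travel": [0,0,0],"rotation": [0,0,-6]}]'

```text
clock: 11.45
eef_pos: [0.4694, -0.3415, 0.1216]
ee_rot: [2.859, 1.299, -0.001]
wrist_force: [-0.5, 1.4, -1.5]
width: 0.246
gripper_force: 58.9
```

Call:
jog_arm --commands '[{"travel": [0,0,0],"rotation": [0,0,-8.2]},{"travel": [0,0,0],"rotation": [0,0,-8.2]},{"travel": [0,0,0],"rotation": [0,0,-8.2]},{"travel": [0,0,0],"rotation": [0,0,-8.2]},{"travel": [0,0,0],"rotation": [0,0,-6.5]},{"travel": [0,0,0],"rotation": [0,0,-4]},{"travel": [0,0,0],"rotation": [0,0,0]}]'

```text
clock: 12.15
eef_pos: [0.4692, -0.3368, 0.1213]
ee_rot: [-2.175, -2.265, 0.0]
wrist_force: [-0.6, -0.3, -1.1]
width: 0.243
gripper_force: 58.9
```

```bash
cat >> h.py <<'E'
T=np.array([.5365,-.3406]);ex=np.array([.9992,.04]);ey=np.array([-.04,.9992])
def yaw(d): a=np.radians(d);return R.from_matrix([[np.cos(a),np.sin(a),0],[np.sin(a),-np.cos(a),0],[0,0,-1]])
def tr(x,y,z): return np.r_[T+x*ex+y*ey,z]
E
python3 - <<'E'
from h import *
s=ctrl.read_state();print(s['eef_pos'],s['width'],s['joint_positions'].round(2))
print(rel(tr(-.07,.002,.12),yaw(92.3)))
snap('top','t9.png',(420,170,640,335),3.6)
E
```

```text
[ 0.46924553 -0.33675031  0.121278  ] 0.24315728833797592 [-0.76  0.21  1.75 -0.    1.18 -0.8 ]
(array([-4.5, -3. ,  1.3]), array([-0.1, -0.1,  0. ]))
```

View pics/t9.png

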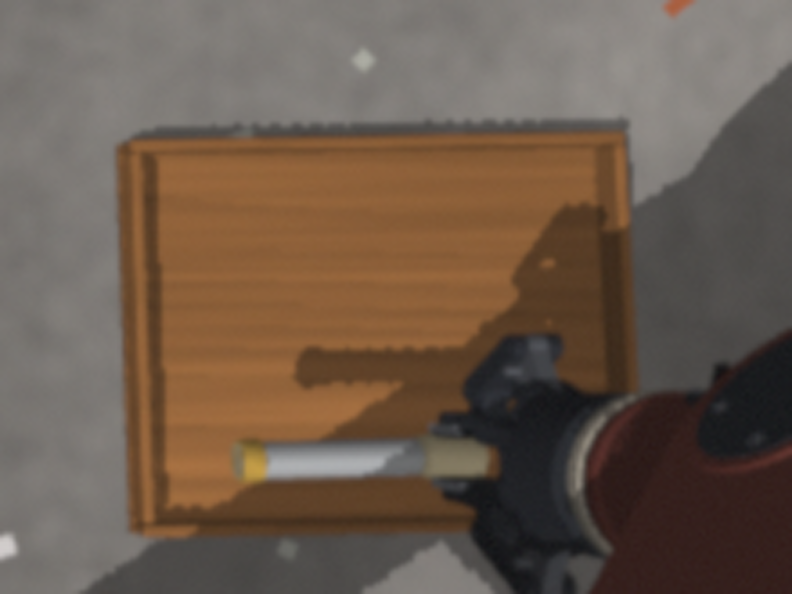

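Call:
jog_arm --commands '[{"travel": [-4.5,-3,20],"rotation": [0,0,0]},{"travel": [0,0,40],"rotation": [0,0,0]},{"travel": [0,0,30],"rotation": [0,0,0]},{"travel": [0,0,14],"rotation": [0,0,0]},{"travel": [0,0,7],"rotation": [0,0,0]},{"travel": [0,0,0],"rotation": [0,0,0]},{"travel": [0,0,0],"rotation": [0,0,0]}]'

```text
clock: 12.9
eef_pos: [0.4675, -0.3426, 0.0123]
ee_rot: [2.175, 2.263, -0.0]
wrist_force: [0.6, -1.0, -1.7]
width: 0.246
gripper_force: 59.1
```

Call:
jog_arm --commands '[{"travel": [0,0,0],"rotation": [0,0,0]},{"travel": [0,0,0],"rotation": [0,0,0]},{"travel": [0,0,0],"rotation": [0,0,0]},{"travel": [0,0,0],"rotation": [0,0,0]},{"travel": [0,0,-15],"rotation": [0,0,0]},{"travel": [0,0,-45],"rotation": [0,0,0]},{"travel": [0,0,-40],"rotation": [0,0,0]},{"travel": [0,0,0],"rotation": [0,0,0]}]' --jaw 42

```text
clock: 13.7
eef_pos: [0.4702, -0.3453, 0.1194]
ee_rot: [2.167, 2.256, -0.0]
wrist_force: [0.2, -0.7, 0.7]
width: 0.421
gripper_force: 0.0
```

```bash
python3 - <<'E'
from h import *
# fresh top picture, disc detection vs first
p=snap('top','t10.png',(270,170,430,290),5)
s=ctrl.read_state();print(s['eef_pos'])
im=cv2.imread('pics/raw_t10.png');a=cv2.imread('pics/raw_top1.png')
g=im[180:270,300:400].astype(int);g0=a[180:270,300:400].astype(int)
print('changed px',(abs(g-g0).max(2)>25).sum())
b=px2w(p,(300+412/5,180+332/5),.035); print(b, rel([b[0],b[1],.1],yaw(0)))
E
```

```text
[ 0.46892945 -0.3439885   0.11626256]
changed px 0
[ 0.56409598 -0.02964302  0.035     ] (array([310.4, 107.6,  15. ]), array([ 0.6,  0. , 92.3]))
```

View pics/t10.png

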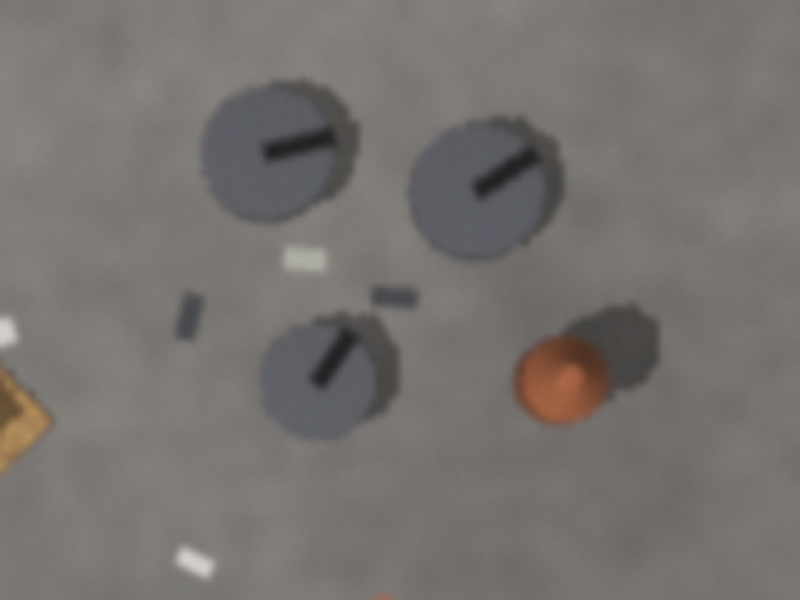

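Call:
jog_arm --commands '[{"travel": [25,9,0],"rotation": [0,0,0]},{"travel": [40,14,0],"rotation": [0,0,0]},{"travel": [45,15,0],"rotation": [0,0,0]},{"travel": [45,15,0],"rotation": [0,0,0]},{"travel": [45,15,0],"rotation": [0,0,0]},{"travel": [45,16,0],"rotation": [0,0,0]},{"travel": [40,14,0],"rotation": [0,0,0]},{"travel": [25,9,0],"rotation": [0,0,0]}]' --jaw 100

```text
clock: 14.55
eef_pos: [0.5606, -0.0245, 0.1104]
ee_rot: [-2.173, -2.267, 0.001]
wrist_force: [0.0, -0.8, -0.4]
width: 1.002
gripper_force: 0.0
```

Call:
jog_arm --commands '[{"travel": [0,0,0],"rotation": [0,0,8.5]},{"travel": [0,0,0],"rotation": [0,0,8.5]},{"travel": [0,0,0],"rotation": [0,0,8.5]},{"travel": [0,0,0],"rotation": [0,0,8.5]},{"travel": [0,0,0],"rotation": [0,0,8.5]},{"travel": [0,0,0],"rotation": [0,0,8.5]},{"travel": [0,0,0],"rotation": [0,0,8.5]},{"travel": [0,0,0],"rotation": [0,0,8.5]}]'

```text
clock: 15.35
eef_pos: [0.5601, -0.0276, 0.1102]
ee_rot: [-3.072, -0.652, 0.003]
wrist_force: [-0.1, -0.3, 0.7]
width: 1.003
gripper_force: 0.0
```

Call:
jog_arm --commands '[{"travel": [0,0,0],"rotation": [0,0,8]},{"travel": [0,0,0],"rotation": [0,0,8]},{"travel": [0,0,0],"rotation": [0,0,6]},{"travel": [0,0,0],"rotation": [0,0,0]},{"travel": [0,0,0],"rotation": [0,0,0]}]'

```text
clock: 15.85
eef_pos: [0.5605, -0.0276, 0.1105]
ee_rot: [-3.141, -0.068, 0.002]
wrist_force: [0.1, -0.3, -0.6]
width: 1.0
gripper_force: 0.0
```

```bash
python3 - <<'E'
from h import *
print(rel([.565,-.030,.005],yaw(2.3)))
E
```

```text
(array([  4.5,   2.6, 105.5]), array([-0. ,  0.1,  0.2]))
```

Call:
jog_arm --commands '[{"travel": [4.5,2.6,15],"rotation": [0,0,0]},{"travel": [0,0,35],"rotation": [0,0,0]},{"travel": [0,0,30],"rotation": [0,0,0]},{"travel": [0,0,18],"rotation": [0,0,0]},{"travel": [0,0,7],"rotation": [0,0,0]},{"travel": [0,0,0],"rotation": [0,0,0]}]'

```text
clock: 16.45
eef_pos: [0.5644, -0.03, 0.0042]
ee_rot: [-3.14, -0.064, 0.005]
wrist_force: [0.2, 0.3, 0.2]
width: 0.995
gripper_force: 0.0
```

Call:
jog_arm --commands '[{"travel": [0,0,0],"rotation": [0,0,0]},{"travel": [0,0,0],"rotation": [0,0,0]},{"travel": [0,0,0],"rotation": [0,0,0]},{"travel": [0,0,0],"rotation": [0,0,0]},{"travel": [0,0,0],"rotation": [0,0,0]},{"travel": [0,0,-15],"rotation": [0,0,0]},{"travel": [0,0,-40],"rotation": [0,0,0]},{"travel": [0,0,-40],"rotation": [0,0,0]}]' --jaw 0

```text
clock: 17.25
eef_pos: [0.564, -0.0298, 0.1013]
ee_rot: [-3.14, -0.063, 0.006]
wrist_force: [1.0, -0.2, -1.6]
width: 0.431
gripper_force: 60.4
```

```bash
python3 - <<'E'
from h import *
print(ctrl.read_state()['eef_pos'],ctrl.read_state()['width'],rel(tr(-.06,-.085,.1),yaw(2.3)))
E
```

```text
[ 0.56398732 -0.02979262  0.10133814] 0.43125595917832554 (array([-100. ,  394.4,    1.3]), array([-0.1,  0.2,  0. ]))
```

Call:
jog_arm --commands '[{"travel": [-5,20,0],"rotation": [0,0,0]},{"travel": [-10,40,0],"rotation": [0,0,0]},{"travel": [-12,46,0],"rotation": [0,0,0]},{"travel": [-12,46,0],"rotation": [0,0,0]},{"travel": [-12,46,0],"rotation": [0,0,0]},{"travel": [-12,46,0],"rotation": [0,0,0]},{"travel": [-12,46,0],"rotation": [0,0,0]},{"travel": [-10,44,0],"rotation": [0,0,0]}]'

```text
clock: 18.05
eef_pos: [0.493, -0.369, 0.1016]
ee_rot: [-3.141, -0.063, 0.0]
wrist_force: [0.7, -0.3, -1.3]
width: 0.431
gripper_force: 60.5
```

Call:
jog_arm --commands '[{"travel": [-10,40,0],"rotation": [0,0,0]},{"travel": [-5,20,0],"rotation": [0,0,0]},{"travel": [0,0,15],"rotation": [0,0,0]},{"travel": [0,0,35],"rotation": [0,0,0]},{"travel": [0,0,24],"rotation": [0,0,0]},{"travel": [0,0,9],"rotation": [0,0,0]},{"travel": [0,0,3],"rotation": [0,0,0]},{"travel": [0,0,0],"rotation": [0,0,0]}]'

```text
clock: 18.85
eef_pos: [0.4819, -0.4263, 0.0156]
ee_rot: [-3.14, -0.065, 0.001]
wrist_force: [1.0, -0.9, -1.2]
width: 0.432
gripper_force: 60.8
```

Call:
jog_arm --commands '[{"travel": [0,0,0],"rotation": [0,0,0]},{"travel": [0,0,0],"rotation": [0,0,0]},{"travel": [0,0,0],"rotation": [0,0,0]},{"travel": [0,0,0],"rotation": [0,0,0]},{"travel": [0,0,0],"rotation": [0,0,0]},{"travel": [0,0,-15],"rotation": [0,0,0]},{"travel": [0,0,-40],"rotation": [0,0,0]},{"travel": [0,0,-40],"rotation": [0,0,0]}]' --jaw 65

```text
clock: 19.65
eef_pos: [0.4809, -0.4273, 0.111]
ee_rot: [-3.139, -0.063, 0.002]
wrist_force: [0.3, -1.0, 1.1]
width: 0.652
gripper_force: 0.0
```

```bash
python3 - <<'E'
from h import *
p=snap('top','t11.png',(270,150,630,340),2.2)
a=cv2.imread('pics/raw_top1.png');b=cv2.imread('pics/raw_t11.png')
print('changed',(abs(b[185:290,300:370].astype(int)-a[185:290,300:370]).max(2)>25).sum())
print(ctrl.read_state()['eef_pos'],rel([.6492,.0063,.1],yaw(2.3)))
E
```

```text
changed 0
[ 0.48444476 -0.43108433  0.12048669] (array([ 182.1, -430.6,   18.1]), array([ 0.5, -0.4,  0. ]))
```

View pics/t11.png

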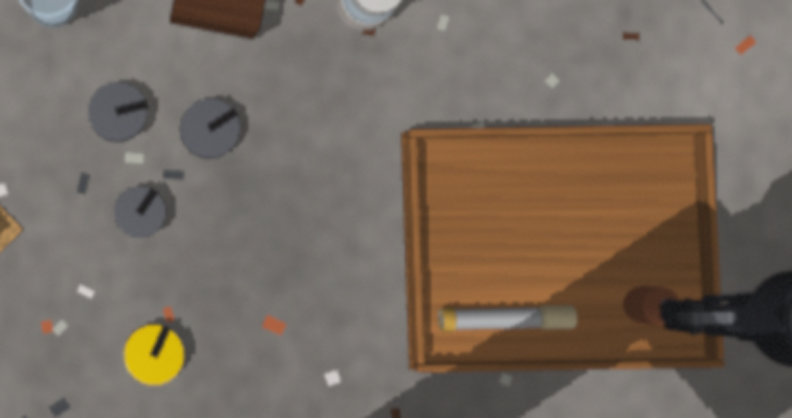

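Call:
jog_arm --commands '[{"travel": [10,-22,0],"rotation": [0,0,0]},{"travel": [19,-45,0],"rotation": [0,0,0]},{"travel": [19,-45,0],"rotation": [0,0,0]},{"travel": [19,-45,0],"rotation": [0,0,0]},{"travel": [19,-45,0],"rotation": [0,0,0]},{"travel": [19,-45,0],"rotation": [0,0,0]},{"travel": [19,-45,0],"rotation": [0,0,0]},{"travel": [19,-45,0],"rotation": [0,0,0]}]' --jaw 92

```text
clock: 20.5
eef_pos: [0.6118, -0.0836, 0.1115]
ee_rot: [3.14, 0.063, 0.003]
wrist_force: [0.5, -0.4, -0.1]
width: 0.921
gripper_force: 0.0
```

Call:
jog_arm --commands '[{"travel": [19,-45,0],"rotation": [0,0,0]},{"travel": [15,-36,0],"rotation": [0,0,0]},{"travel": [5,-12,0],"rotation": [0,0,0]},{"travel": [0,0,0],"rotation": [0,0,0]},{"travel": [0,0,0],"rotation": [0,0,0]}]'

```text
clock: 21.0
eef_pos: [0.6459, 0.0081, 0.1104]
ee_rot: [3.14, 0.063, -0.0]
wrist_force: [0.2, -0.5, -0.0]
width: 0.921
gripper_force: 0.0
```

```bash
python3 - <<'E'
from h import *
p=ctrl.camera_params('top'); snap('top','t12.png'); a=cv2.imread('pics/raw_top1.png');b=cv2.imread('pics/raw_t12.png')
print('changed m3 area',(abs(b[228:290,300:360].astype(int)-a[228:290,300:360]).max(2)>25).sum())
print(ctrl.read_state()['eef_pos'],rel([.6492,.0063,.001],yaw(2.3)))
E
```

```text
changed m3 area 1301
[0.64578754 0.0075249  0.11028904] (array([  3.4,   1.3, 109.3]), array([ 0. ,  0. , -0.1]))
```

Call:
jog_arm --commands '[{"travel": [3.4,1.3,20],"rotation": [0,0,0]},{"travel": [0,0,35],"rotation": [0,0,0]},{"travel": [0,0,30],"rotation": [0,0,0]},{"travel": [0,0,17],"rotation": [0,0,0]},{"travel": [0,0,7],"rotation": [0,0,0]},{"travel": [0,0,0],"rotation": [0,0,0]}]'

```text
clock: 21.65
eef_pos: [0.649, 0.0071, 0.0005]
ee_rot: [-3.141, -0.061, 0.002]
wrist_force: [-0.1, 0.5, 0.2]
width: 0.922
gripper_force: 0.0
```

Call:
jog_arm --commands '[{"travel": [0,0,0],"rotation": [0,0,0]},{"travel": [0,0,0],"rotation": [0,0,0]},{"travel": [0,0,0],"rotation": [0,0,0]},{"travel": [0,0,0],"rotation": [0,0,0]},{"travel": [0,0,0],"rotation": [0,0,0]}]' --jaw 0

```text
clock: 22.15
eef_pos: [0.6517, 0.0075, 0.0039]
ee_rot: [3.14, 0.063, 0.007]
wrist_force: [0.2, -2.4, 6.5]
width: 0.668
gripper_force: 65.0
```

Call:
jog_arm --commands '[{"travel": [0,0,-10],"rotation": [0,0,0]},{"travel": [0,0,-30],"rotation": [0,0,0]},{"travel": [0,0,-40],"rotation": [0,0,0]},{"travel": [0,0,-20],"rotation": [0,0,0]},{"travel": [0,0,0],"rotation": [0,0,0]}]'

```text
clock: 22.65
eef_pos: [0.6525, 0.0079, 0.1062]
ee_rot: [3.14, 0.064, 0.013]
wrist_force: [0.6, -0.0, -2.3]
width: 0.676
gripper_force: 64.9
```

```bash
python3 - <<'E'
from h import *
print(ctrl.read_state()['eef_pos'],ctrl.read_state()['width'],rel(tr(.045,-.088,.1),yaw(2.3)))
E
```

```text
[0.65252291 0.00791343 0.10615239] 0.6760986062243657 (array([-85.1, 431.5,   5.9]), array([ 0.1, -0.5,  0. ]))
```

Call:
jog_arm --commands '[{"travel": [-4,20,0],"rotation": [0,0,0]},{"travel": [-8,40,0],"rotation": [0,0,0]},{"travel": [-9,46,0],"rotation": [0,0,0]},{"travel": [-9,46,0],"rotation": [0,0,0]},{"travel": [-9,46,0],"rotation": [0,0,0]},{"travel": [-9,46,0],"rotation": [0,0,0]},{"travel": [-9,46,0],"rotation": [0,0,0]},{"travel": [-9,46,0],"rotation": [0,0,0]}]'

```text
clock: 23.45
eef_pos: [0.5954, -0.3312, 0.0988]
ee_rot: [-3.139, -0.063, 0.004]
wrist_force: [0.4, 0.2, -1.6]
width: 0.671
gripper_force: 64.9
```

Call:
jog_arm --commands '[{"travel": [-9,46,0],"rotation": [0,0,0]},{"travel": [-7,35,0],"rotation": [0,0,0]},{"travel": [-3,14,0],"rotation": [0,0,0]},{"travel": [0,0,25],"rotation": [0,0,0]},{"travel": [0,0,35],"rotation": [0,0,0]},{"travel": [0,0,20],"rotation": [0,0,0]},{"travel": [0,0,10],"rotation": [0,0,0]},{"travel": [0,0,0],"rotation": [0,0,0]}]'

```text
clock: 24.25
eef_pos: [0.5815, -0.4244, 0.0116]
ee_rot: [-3.138, -0.065, 0.004]
wrist_force: [-2.4, 1.5, 3.5]
width: 0.672
gripper_force: 68.7
```

Call:
jog_arm --commands '[{"travel": [0,0,0],"rotation": [0,0,0]},{"travel": [0,0,0],"rotation": [0,0,0]},{"travel": [0,0,0],"rotation": [0,0,0]},{"travel": [0,0,-15],"rotation": [0,0,0]},{"travel": [0,0,-40],"rotation": [0,0,0]},{"travel": [0,0,-40],"rotation": [0,0,0]},{"travel": [0,0,0],"rotation": [0,0,0]}]' --jaw 78

```text
clock: 24.95
eef_pos: [0.5859, -0.4296, 0.116]
ee_rot: [3.131, 0.063, 0.016]
wrist_force: [0.6, 0.5, 0.9]
width: 0.779
gripper_force: 0.0
```

```bash
python3 - <<'E'
from h import *
p=ctrl.camera_params('top'); snap('top','t13.png'); a=cv2.imread('pics/raw_top1.png');b=cv2.imread('pics/raw_t13.png')
print('changed m1 m3 area',(abs(b[185:290,300:348].astype(int)-a[185:290,300:348]).max(2)>25).sum())
g=b.astype(int); m=((abs(g[...,0]-g[...,2])<25)&(g.max(2)<115)&(g.max(2)>60)).astype(np.uint8)[200:330,455:600]
n,l,st,c=cv2.connectedComponentsWithStats(m)
for i in range(1,n):
    if st[i,4]>200: print(st[i],px2w(p,c[i]+[455,200],.026))
print(ctrl.read_state()['eef_pos'],rel([.6638,.0997,.1],yaw(2.3)))
E
```

```text
changed m1 m3 area 0
[  1   0 144  27 562] [ 0.65988828 -0.37964752  0.026     ]
[ 91  29  31  28 431] [ 0.58334383 -0.41454877  0.026     ]
[128  45  17  78 201] [ 0.50389296 -0.49705017  0.026     ]
[ 22  90  41  10 256] [ 0.46693934 -0.2900236   0.026     ]
[  0 116  76  14 734] [ 0.40206754 -0.26014642  0.026     ]
[ 0.58460965 -0.42853278  0.11273129] (array([ 100.3, -524.7,    9.7]), array([ 0.4, -0.4,  0. ]))
```

Call:
jog_arm --commands '[{"travel": [4,-20,0],"rotation": [0,0,0]},{"travel": [8,-40,0],"rotation": [0,0,0]},{"travel": [9,-47,0],"rotation": [0,0,0]},{"travel": [9,-47,0],"rotation": [0,0,0]},{"travel": [9,-47,0],"rotation": [0,0,0]},{"travel": [9,-47,0],"rotation": [0,0,0]},{"travel": [9,-47,0],"rotation": [0,0,0]},{"travel": [9,-47,0],"rotation": [0,0,0]}]' --jaw 92

```text
clock: 25.8
eef_pos: [0.6327, -0.0784, 0.1046]
ee_rot: [-3.14, -0.064, 0.004]
wrist_force: [0.8, 0.5, 0.8]
width: 0.918
gripper_force: 0.0
```

Call:
jog_arm --commands '[{"travel": [9,-47,0],"rotation": [0,0,0]},{"travel": [9,-47,0],"rotation": [0,0,0]},{"travel": [8,-45,0],"rotation": [0,0,0]},{"travel": [5,-30,0],"rotation": [0,0,0]},{"travel": [3,-14,0],"rotation": [0,0,0]},{"travel": [0,0,0],"rotation": [0,0,0]},{"travel": [0,0,0],"rotation": [0,0,0]}]'

```text
clock: 26.5
eef_pos: [0.6601, 0.1018, 0.1053]
ee_rot: [3.14, 0.063, -0.002]
wrist_force: [-0.5, -0.7, 0.3]
width: 0.919
gripper_force: 0.0
```

```bash
python3 - <<'E'
from h import *
print(ctrl.read_state()['eef_pos'],rel([.6638,.0997,.001],yaw(2.3)))
E
```

```text
[0.66006147 0.10176147 0.10531626] (array([  3.8,   2.1, 104.3]), array([0. , 0.1, 0. ]))
```

Call:
jog_arm --commands '[{"travel": [3.8,2.1,15],"rotation": [0,0,0]},{"travel": [0,0,35],"rotation": [0,0,0]},{"travel": [0,0,30],"rotation": [0,0,0]},{"travel": [0,0,17],"rotation": [0,0,0]},{"travel": [0,0,7],"rotation": [0,0,0]},{"travel": [0,0,0],"rotation": [0,0,0]}]'

```text
clock: 27.1
eef_pos: [0.664, 0.0996, 0.0008]
ee_rot: [3.141, 0.061, -0.003]
wrist_force: [0.6, -0.4, -0.2]
width: 0.922
gripper_force: 0.0
```

Call:
jog_arm --commands '[{"travel": [0,0,0],"rotation": [0,0,0]},{"travel": [0,0,0],"rotation": [0,0,0]},{"travel": [0,0,0],"rotation": [0,0,0]},{"travel": [0,0,0],"rotation": [0,0,0]},{"travel": [0,0,-10],"rotation": [0,0,0]},{"travel": [0,0,-30],"rotation": [0,0,0]},{"travel": [0,0,-40],"rotation": [0,0,0]},{"travel": [0,0,-20],"rotation": [0,0,0]}]' --jaw 0

```text
clock: 27.9
eef_pos: [0.6661, 0.1008, 0.1061]
ee_rot: [-3.141, -0.064, -0.006]
wrist_force: [0.9, -0.0, -1.8]
width: 0.669
gripper_force: 64.6
```

```bash
python3 - <<'E'
from h import *
print(ctrl.read_state()['eef_pos'],ctrl.read_state()['width'],rel(tr(.045,.003,.1),yaw(2.3)))
E
```

```text
[0.66605928 0.10081156 0.10614056] 0.6687956875380324 (array([-102.3,  432.8,    5.7]), array([-0. , -0.2,  0. ]))
```

Call:
jog_arm --commands '[{"travel": [-5,20,0],"rotation": [0,0,0]},{"travel": [-9,40,0],"rotation": [0,0,0]},{"travel": [-11,46,0],"rotation": [0,0,0]},{"travel": [-11,46,0],"rotation": [0,0,0]},{"travel": [-11,46,0],"rotation": [0,0,0]},{"travel": [-11,46,0],"rotation": [0,0,0]},{"travel": [-11,46,0],"rotation": [0,0,0]},{"travel": [-11,46,0],"rotation": [0,0,0]}]'

```text
clock: 28.7
eef_pos: [0.5973, -0.2399, 0.1024]
ee_rot: [-3.141, -0.063, 0.0]
wrist_force: [-0.4, 0.2, -2.7]
width: 0.667
gripper_force: 64.7
```

Call:
jog_arm --commands '[{"travel": [-11,46,0],"rotation": [0,0,0]},{"travel": [-8,36,0],"rotation": [0,0,0]},{"travel": [-3,15,0],"rotation": [0,0,0]},{"travel": [0,0,25],"rotation": [0,0,0]},{"travel": [0,0,35],"rotation": [0,0,0]},{"travel": [0,0,20],"rotation": [0,0,0]},{"travel": [0,0,9],"rotation": [0,0,0]},{"travel": [0,0,0],"rotation": [0,0,0]}]'

```text
clock: 29.5
eef_pos: [0.5799, -0.3348, 0.0133]
ee_rot: [-3.139, -0.064, 0.003]
wrist_force: [1.2, 0.1, -1.2]
width: 0.667
gripper_force: 67.7
```

Call:
jog_arm --commands '[{"travel": [0,0,0],"rotation": [0,0,0]},{"travel": [0,0,0],"rotation": [0,0,0]},{"travel": [0,0,0],"rotation": [0,0,0]},{"travel": [0,0,-15],"rotation": [0,0,0]},{"travel": [0,0,-40],"rotation": [0,0,0]},{"travel": [0,0,-40],"rotation": [0,0,0]},{"travel": [0,0,0],"rotation": [0,0,0]}]' --jaw 78

```text
clock: 30.2
eef_pos: [0.5844, -0.3393, 0.1176]
ee_rot: [3.132, 0.063, 0.017]
wrist_force: [1.2, -0.1, 0.6]
width: 0.781
gripper_force: 0.0
```

```bash
python3 - <<'E'
from h import *
snap('top','t14.png'); a=cv2.imread('pics/raw_top1.png');b=cv2.imread('pics/raw_t14.png')
print('changed m3 area',(abs(b[228:290,300:348].astype(int)-a[228:290,300:348]).max(2)>25).sum())
print(ctrl.read_state()['eef_pos'],rel([.5638,.0755,.1],yaw(2.3)))
E
```

```text
changed m3 area 0
[ 0.58297941 -0.33834961  0.11435161] (array([  -2.7, -414.4,   11.8]), array([ 0.4, -0.4, -0. ]))
```

Call:
jog_arm --commands '[{"travel": [0,-20,0],"rotation": [0,0,0]},{"travel": [0,-40,0],"rotation": [0,0,0]},{"travel": [0,-47,0],"rotation": [0,0,0]},{"travel": [0,-47,0],"rotation": [0,0,0]},{"travel": [0,-47,0],"rotation": [0,0,0]},{"travel": [0,-47,0],"rotation": [0,0,0]},{"travel": [0,-47,0],"rotation": [0,0,0]},{"travel": [0,-47,0],"rotation": [0,0,0]}]' --jaw 92

```text
clock: 31.05
eef_pos: [0.5655, 0.0074, 0.1079]
ee_rot: [-3.141, -0.063, 0.001]
wrist_force: [1.1, 0.1, 0.0]
width: 0.915
gripper_force: 0.0
```

Call:
jog_arm --commands '[{"travel": [0,-42,0],"rotation": [0,0,0]},{"travel": [0,-25,0],"rotation": [0,0,0]},{"travel": [0,-8,0],"rotation": [0,0,0]},{"travel": [0,0,0],"rotation": [0,0,0]},{"travel": [0,0,0],"rotation": [0,0,0]}]'

```text
clock: 31.55
eef_pos: [0.5633, 0.0795, 0.1079]
ee_rot: [3.14, 0.063, -0.001]
wrist_force: [-0.2, -0.5, -0.2]
width: 0.917
gripper_force: 0.0
```

```bash
python3 - <<'E'
from h import *
print(ctrl.read_state()['eef_pos'],rel([.5638,.0755,.001],yaw(2.3)))
E
```

```text
[0.56331285 0.07953732 0.10790808] (array([  0.4,   4. , 106.9]), array([ 0.,  0., -0.]))
```

Call:
jog_arm --commands '[{"travel": [0.4,4,17],"rotation": [0,0,0]},{"travel": [0,0,35],"rotation": [0,0,0]},{"travel": [0,0,30],"rotation": [0,0,0]},{"travel": [0,0,17],"rotation": [0,0,0]},{"travel": [0,0,7],"rotation": [0,0,0]},{"travel": [0,0,0],"rotation": [0,0,0]}]'

```text
clock: 32.15
eef_pos: [0.5632, 0.0752, 0.0011]
ee_rot: [3.141, 0.06, -0.004]
wrist_force: [0.7, -0.9, 0.3]
width: 0.921
gripper_force: 0.0
```

Call:
jog_arm --commands '[{"travel": [0,0,0],"rotation": [0,0,0]},{"travel": [0,0,0],"rotation": [0,0,0]},{"travel": [0,0,0],"rotation": [0,0,0]},{"travel": [0,0,0],"rotation": [0,0,0]},{"travel": [0,0,-10],"rotation": [0,0,0]},{"travel": [0,0,-30],"rotation": [0,0,0]},{"travel": [0,0,-40],"rotation": [0,0,0]},{"travel": [0,0,-20],"rotation": [0,0,0]}]' --jaw 0

```text
clock: 32.95
eef_pos: [0.5656, 0.0766, 0.1063]
ee_rot: [-3.141, -0.063, -0.007]
wrist_force: [0.7, 0.5, -2.3]
width: 0.575
gripper_force: 62.7
```

```bash
python3 - <<'E'
from h import *
print(ctrl.read_state()['eef_pos'],ctrl.read_state()['width'],rel(tr(.045,.09,.1),yaw(2.3)))
E
```

```text
[0.56560724 0.07664379 0.10625448] 0.5748336680149569 (array([ -0.9, 325.7,   6.3]), array([ 0. , -0.3,  0. ]))
```

Call:
jog_arm --commands '[{"travel": [0,20,0],"rotation": [0,0,0]},{"travel": [0,40,0],"rotation": [0,0,0]},{"travel": [0,46,0],"rotation": [0,0,0]},{"travel": [0,46,0],"rotation": [0,0,0]},{"travel": [0,46,0],"rotation": [0,0,0]},{"travel": [0,46,0],"rotation": [0,0,0]},{"travel": [0,44,0],"rotation": [0,0,0]},{"travel": [0,26,0],"rotation": [0,0,0]}]'

```text
clock: 33.75
eef_pos: [0.5763, -0.2407, 0.103]
ee_rot: [3.14, 0.06, 0.001]
wrist_force: [1.1, -0.1, -2.2]
width: 0.584
gripper_force: 62.8
```

Call:
jog_arm --commands '[{"travel": [0,12,0],"rotation": [0,0,0]},{"travel": [0,0,0],"rotation": [0,0,0]},{"travel": [0,0,25],"rotation": [0,0,0]},{"travel": [0,0,35],"rotation": [0,0,0]},{"travel": [0,0,20],"rotation": [0,0,0]},{"travel": [0,0,9],"rotation": [0,0,0]},{"travel": [0,0,0],"rotation": [0,0,0]}]'

```text
clock: 34.45
eef_pos: [0.5768, -0.247, 0.0133]
ee_rot: [-3.139, -0.066, 0.003]
wrist_force: [0.1, 0.3, -2.0]
width: 0.576
gripper_force: 62.8
```

Call:
jog_arm --commands '[{"travel": [0,0,0],"rotation": [0,0,0]},{"travel": [0,0,0],"rotation": [0,0,0]},{"travel": [0,0,0],"rotation": [0,0,0]},{"travel": [0,0,-15],"rotation": [0,0,0]},{"travel": [0,0,-40],"rotation": [0,0,0]},{"travel": [0,0,-40],"rotation": [0,0,0]},{"travel": [0,0,-30],"rotation": [0,0,0]},{"travel": [-40,0,-20],"rotation": [0,0,0]}]' --jaw 67

```text
clock: 35.25
eef_pos: [0.541, -0.252, 0.1632]
ee_rot: [3.137, 0.066, 0.012]
wrist_force: [0.0, -1.5, 1.0]
width: 0.671
gripper_force: 0.0
```

Call:
jog_arm --commands '[{"travel": [-15,-30,0],"rotation": [0,0,0]},{"travel": [-20,-45,0],"rotation": [0,0,0]},{"travel": [-20,-45,0],"rotation": [0,0,0]},{"travel": [-20,-45,0],"rotation": [0,0,0]},{"travel": [-10,-45,0],"rotation": [0,0,0]},{"travel": [0,-30,0],"rotation": [0,0,0]},{"travel": [0,0,0],"rotation": [0,0,0]}]'

```text
clock: 35.95
eef_pos: [0.4422, -0.0116, 0.1594]
ee_rot: [-3.14, -0.069, -0.003]
wrist_force: [0.1, -0.5, -0.4]
width: 0.671
gripper_force: 0.0
```

```bash
python3 - <<'E'
from h import *
p=snap('top','t15.png'); b=cv2.imread('pics/raw_t15.png'); a=cv2.imread('pics/raw_top1.png')
print(ctrl.read_state()['eef_pos'])
def blobs(mask,roi,z,name,mn=80):
    x0,y0,x1,y1=roi; n,l,st,c=cv2.connectedComponentsWithStats(mask[y0:y1,x0:x1].astype(np.uint8))
    for i in range(1,n):
        if st[i,4]>mn:
            w=px2w(p,c[i]+[x0,y0],z)[:2]-T; print(name,st[i],'tray xy',np.round([w@ex,w@ey],3))
h=cv2.cvtColor(b,cv2.COLOR_BGR2HSV); t=(462,214,590,312)
blobs((h[...,1]<75)&(h[...,2]>40),t,.022,'grey')
blobs((h[...,0]<11)&(h[...,1]>130),t,.045,'copper',150)
d=abs(b.astype(int)-a).max(2)>25
n,l,st,c=cv2.connectedComponentsWithStats(d.astype(np.uint8))
for i in range(1,n):
    if st[i,4]>60: print('diff',st[i])
hb=cv2.inRange(h,(108,150,80),(128,255,255))[180:290,180:310]
n,l,st,c=cv2.connectedComponentsWithStats(hb)
q=[px2w(p,c[i]+[180,180],.041) for i in range(1,n) if st[i,4]>15]; print('tube blue',np.round(q,3))
E
```

```text
[ 0.44270747 -0.01322282  0.1594561 ]
grey [ 44  15  30  28 609] tray xy [0.042 0.007]
grey [ 84  15  31  28 653] tray xy [ 0.04  -0.083]
grey [  6  18  25  24 436] tray xy [0.042 0.095]
grey [ 15  76  55  10 502] tray xy [-0.069  0.049]
copper [ 92  67  25  17 328] tray xy [-0.059 -0.077]
diff [310 185  32  30 730]
diff [491 189  71  16 648]
diff [351 193  32  29 713]
diff [211 201  52  66 265]
diff [ 464  207  114  103 8545]
diff [208 211  45  50 530]
diff [372 230  30  25 490]
diff [323 232  27  26 556]
diff [ 406  234   55   43 1218]
diff [230 251  21  20  61]
diff [ 560  256   80  118 6261]
diff [  307   285   175   195 19150]
diff [346 304  15  19 167]
diff [477 319  24  38 622]
diff [ 482  326  116  105 7810]
diff [501 430  19  48 381]
diff [378 462  31  18 281]
tube blue [[0.638 0.354 0.041]
 [0.523 0.249 0.041]]
```

```bash
python3 -c "
from bench import ctrl
print(ctrl.hand_in())"
```

```text
the job is handed in; nothing more can be done
None
```

I handed the job in at about 36 s of robot time: the rod, three iron masses and copper bob are in the tray and the tube is level on the mat, but no verdict came back, no hanger was visible on the bench, and I viewed 15 pictures, one over the limit of 14.

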